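Set the drying box's door stay on its middle hole

TASK

The little drying box on the bench has its door too far open and its stay swung loose. Lift the stay by its black ball knob and drop its middle hole (the one with the yellow ring) over the brass peg on the roof of the box, all the way down, so that the door is held half open; then let go.

Things in the scene. Friction and masses are not known exactly. Their poses are not given: they have to be found in the camera images.
- drying_box: Grey metal drying box, fixed, 100 deep x 124 wide x 100 mm high. Origin at bench level under the middle of its open front edge; x points into the box, y to its left, z up. Its door's upright hinge axis is at x = -6, y = -58 mm; the door (white frame, clear pane, 122 mm long, 95 mm high) lies along +y when shut and opens towards -x.
- door (a joint): Door opening, rad: 0 shut, growing as it opens. Starts at 0.78 to 1.1; about 0.70 with the yellow hole on the peg. It swings easily and stays where left. On the door, 118 mm from the hinge axis, stands the stay's swivel: the bar turns freely about it and tilts up about a level pin 128 mm above the bench (0 to 0.7 rad; a stop keeps it level at the lowest). Moving the knob sideways swings the door too.
- stay_knob (a point): Centre of the stay's black ball knob: 24 mm ball on an 8 mm stem, 33 mm above the middle plane of the bar, 185 mm from the swivel axis; bar 16 mm wide below it. Can be pinched from above in any direction; the bar turns and tilts in the grasp. Lifts with about 1 N. x points along the bar away from the swivel.
- middle_hole (a point): Centre of the yellow-ringed hole at half thickness of the bar: 21 mm hole, 112.5 mm from the swivel axis; the bar is aluminium, 36 mm wide here, 6 mm thick. The other holes: 80 mm (blue ring) and 145 mm (red ring) from the swivel. At the start the bar is level, this hole's centre 128 mm above the bench, left of the peg as seen from the box's front. x points towards the knob.
- peg_tip (a point): Tip of the brass peg, 144 mm above the bench, on the box roof 28 mm behind the front edge and 8 mm left of its middle. 8 mm diameter with a 6 mm cone at the tip. It reaches 13 mm above the top of the level bar and stops the bar sideways unless the bar is lifted over it (its 20 mm collar ends 9 mm under the bar). Axes as the box's.

How it is judged (in metres and radians):
At the end, for the whole second after the job is handed in: the peg stands in the middle, yellow-ringed hole (hole centre within 10 mm of the peg sideways) and the bar is down on it (hole centre at least 10 mm below the peg's tip; 16 mm when level) (horizontal distance between middle_hole and peg_tip below 0.01 m and z of middle_hole in the frame of peg_tip below -0.01 m); the robot touches nothing.
It also fails if it takes over 32 s, if anything falls off the work surface, if the arm or the gripper's body presses on something with over 40 N, if the wrist force passes 120 N, or if a joint passes its speed limit or range.

ROBOT

A 6-joint arm with a two-finger parallel gripper is mounted at the origin on a cart in front of the work surface, level with it; the furniture and walls round the work are solid. World frame = base frame: x ahead of the robot, y to its left, z up, the work surface at z = 0. Lengths are in mm, angles in rad, forces in N, time in s.
With the tool pointing down it reaches from about 250 to 775 mm from the base axis. Payload 8.9 kg.
Tool frame: the origin (TCP) lies between the finger pads; the fingertips stand 17 mm ahead of it and the grasp point (between the pads) lies 2 mm behind it; z points along the fingers, y is the direction in which the jaws open and shut (so a half turn about z gives the same grasp; the last joint's range is limited). The gripper opens to 85 mm and grips with 20 to 120 N. Pads are 22 mm wide; open, the fingers measure 114 mm over their backs; the gripper's body (76 mm by 85 mm) begins 54 mm behind the grasp point. The pads swing forward as they close: fully open they stand 13 mm farther back than shut.
Start: joints at [1.186, 0.291, -0.153, 1.127, 0, 1.431], TCP at [127.743, 509.22, 248.305] pointing down, gripper open.
Joint ranges: [-2.52, 2.52], [-0.91, 1.74], [-1.3, 1.37], [-1.96, 2.02], [-1.52, 1.47], [-3.14, 3.14]. Speed limits (rad/s): [2.22, 2.22, 2.79, 3.14, 3.14, 3.14].

INTERFACE

Orientations are given as a unit quaternion [x, y, z, w].
In Python, from plant import read_state, get_image, hand_in gives the robot as it stands.
- The arm moves only by the shell command python3 -m creep 'ROWS' [FORCE]. ROWS is JSON, a list of rows, each a list of 7 numbers: the shift along the tool's x, y, z in mm, then the turn, a rotation vector about the tool's x, y, z in degrees, then the opening in per cent of the stroke, from 0 (shut) to 100 (fully open). A call has exactly 8 rows; each row is the pose to reach, as a shift and turn from the pose measured when the call began, along the tool's axes at that moment; what a row does not reach only later rows make up. A row lasts 1/12 s, in which the tool goes at most 41.7 mm and 7.16 degrees, less where a joint would pass 70% of its speed; a pose out of reach is approached as far as the arm can. A call with a gripper value outside its range is refused whole. The fingers move at their own pace and stop on an object; FORCE is the grip in N (left out, the last holds). Time passes only in rows, so rows that repeat a pose let the fingers close, or fill a call up. It gives the time, the measured TCP pose, the force and the opening at its end, in the units of the state.
- read_state(): the state, without advancing time (a new reading comes with each control period).
- get_image(name): name is "side" or "top"; returns a dict with "frame" (400x640x3 uint8, blue, green, red), "fx", "fy", "cx", "cy" (pixels), "R" (3x3) and "t" (3): a world point X has camera coordinates R X + t. Camera axes: x right, y down, z forward; pixel columns grow to the right and rows downward; lengths in mm; the calibration is good to about 2 mm. A picture is of the moment at which its call begins. There is no depth.
- hand_in(): hands the job in, once; it reports no verdict.
The state is a dict: "time": time; "joint_positions": joint angles; "qvel": joint speeds; "effort": joint torques, N m; "tcp_pos": TCP position; "tool_rot": TCP orientation; "contact_force": force on the tool from outside, world axes, zero at the start; "moment": the same for the moment, N m; "opening": finger opening in mm.
Only numpy, scipy, OpenCV 4.12 (cv2) and the standard library are available. Lean on these libraries where they do the work, as an engineer would, in place of code of your own. Each camera call takes 0.05 s, during which the arm holds its last target.

## Working session

There is one attempt and no reset: what is moved stays moved. The work goes in short steps, Python scripts to look and compute and a shell command to move; the robot and the scene stay as the last step left them, time stands still between calls to the robot, and variables do not carry over. Pictures are saved under pics/ and viewed, and the job is handed in when it is done.

```bash
mkdir -p pics; ls
python3 - <<'E'
from plant import *
import cv2,json
s=read_state()
for k,v in s.items(): print(k,v)
import pickle
for n in("side","top"):
    g=get_image(n); cv2.imwrite(f"pics/{n}0.png",g["frame"]); pickle.dump(g,open(f"pics/{n}0.pkl","wb"))
    print(n,g["fx"],g["fy"],g["cx"],g["cy"],g["R"],g["t"])
E
```

```text
pics
time 0.0
joint_positions [ 1.18572863e+00  2.91302904e-01 -1.54141850e-01  1.12668809e+00
 -9.15497610e-06  1.43152253e+00]
qvel [-0.00093185 -0.00028694 -0.00229639  0.00031003  0.00113118 -0.00066702]
effort [-1.34078888e-03 -5.37144613e+01  3.31370544e+01  1.55082444e-02
 -4.06428826e-04  2.41414671e-05]
tcp_pos [127.57211349 508.82973275 247.71474084]
tool_rot [ 1.22587790e-01  9.92457449e-01 -6.46608819e-04 -1.68776265e-04]
contact_force [-1.11116252 -0.00925073  0.60188112]
moment [0.01425502 0.03448039 0.02997506]
opening 85.09769790246041
side 366.29196254631086 366.29196254631086 318.16175935348684 206.44775887655345 [[ 0.97236763 -0.23344255 -0.00240359]
 [-0.10795842 -0.44050715 -0.89123422]
 [ 0.20699319  0.86686678 -0.45353698]] [-414.6766976   261.4170321   565.96984706]
top 461.12754395586285 461.12754395586285 315.23057911884695 207.54847557714683 [[ 0.02260537 -0.99963761  0.01461666]
 [-0.99159481 -0.0242817  -0.12708317]
 [ 0.12739203 -0.01162104 -0.99178436]] [243.74399598 508.57916118 913.60950454]
```

View pics/side0.png

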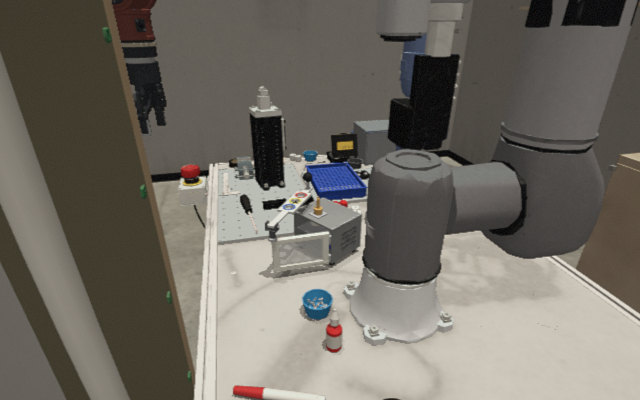

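View pics/top0.png

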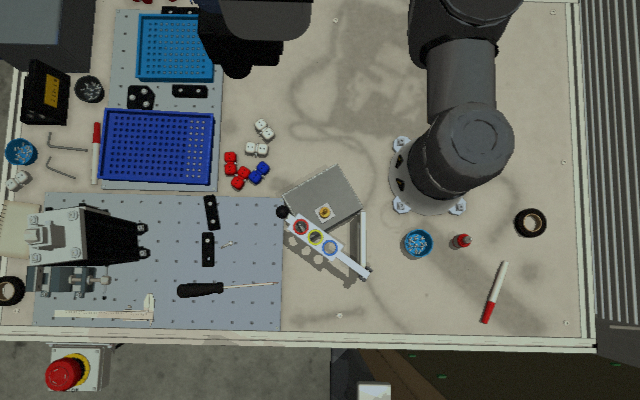

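```bash
cat > h.py <<'E'
import numpy as np, cv2, pickle
from plant import *
def ray(g,u,v):
    d=np.array([(u-g["cx"])/g["fx"],(v-g["cy"])/g["fy"],1.0]); R=np.array(g["R"]);t=np.array(g["t"])
    return -R.T@t, R.T@d
def onz(g,u,v,z):
    o,d=ray(g,u,v); return o+d*(z-o[2])/d[2]
def proj(g,X):
    c=np.array(g["R"])@np.array(X,float)+np.array(g["t"]); return c[0]/c[2]*g["fx"]+g["cx"],c[1]/c[2]*g["fy"]+g["cy"]
def tri(ga,pa,gb,pb):
    A=[];b=[]
    M=np.zeros((3,3));r=np.zeros(3);L=[]
    for g,p in((ga,pa),(gb,pb)):
        o,d=ray(g,*p);d=d/np.linalg.norm(d);P=np.eye(3)-np.outer(d,d);M+=P;r+=P@o;L.append((o,d))
    X=np.linalg.solve(M,r); return X,[np.linalg.norm((np.eye(3)-np.outer(d,d))@(X-o)) for o,d in L]
E
python3 - <<'E'
import cv2,pickle
t=cv2.imread("pics/top0.png");s=cv2.imread("pics/side0.png")
cv2.imwrite("pics/topz.png",cv2.resize(t[155:295,255:395],None,fx=4.2,fy=4.2,interpolation=cv2.INTER_CUBIC))
cv2.imwrite("pics/sidez.png",cv2.resize(s[165:285,250:380],None,fx=5,fy=5,interpolation=cv2.INTER_CUBIC))
E
```

```text
(no output)
```

View pics/topz.png

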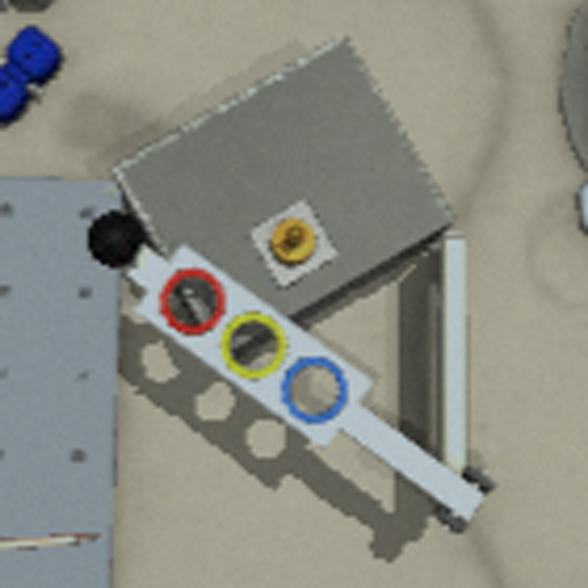

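View pics/sidez.png

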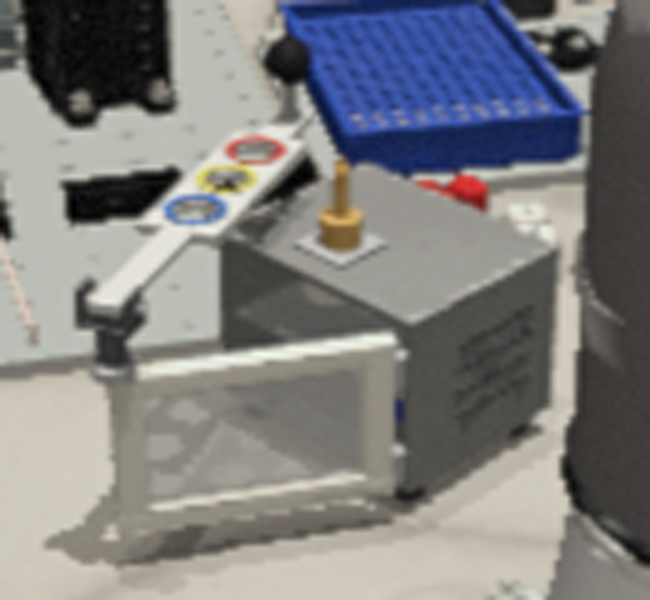

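Run:
```python
from h import *
G={n:pickle.load(open(f"pics/{n}0.pkl","rb")) for n in("top","side")}
def ring(g,lo,hi,box):
    h=cv2.cvtColor(g["frame"],cv2.COLOR_BGR2HSV);m=cv2.inRange(h,lo,hi);z=np.zeros_like(m);x0,y0,x1,y1=box;z[y0:y1,x0:x1]=m[y0:y1,x0:x1]
    c=max(cv2.findContours(z,0,1)[0],key=lambda c:cv2.contourArea(c));
    (u,v),r=cv2.minEnclosingCircle(c); x,y,w,hh=cv2.boundingRect(c); return (x+(w-1)/2,y+(hh-1)/2),w,hh
C={'yellow':((22,120,120),(32,255,255)),'blue':((105,90,90),(125,255,255)),'red':((0,120,100),(8,255,255))}
boxes={'top':{'yellow':(300,225,327,248),'blue':(318,235,342,256),'red':(290,214,311,237)},'side':{'yellow':(286,195,303,206),'blue':(280,200,298,213),'red':(292,190,310,200)}}
P={}
for n in G:
  for c in C:
    try: P[n,c]=ring(G[n],*C[c],boxes[n][c]); print(n,c,P[n,c], onz(G[n],*P[n,c][0],131))
    except Exception as e: print(n,c,e)
for c in C:
    print(c,tri(G['top'],P['top',c][0],G['side'],P['side',c][0]))
# knob
for n,b in(('top',(272,200,291,220)),('side',(302,170,313,184))):
    g=G[n]["frame"];x0,y0,x1,y1=b;m=(g[y0:y1,x0:x1].max(2)<50).astype('uint8')*255
    c=max(cv2.findContours(m,0,1)[0],key=cv2.contourArea);(u,v),r=cv2.minEnclosingCircle(c);P[n,'k']=(u+x0,v+y0);print('knob',n,P[n,'k'],r,onz(G[n],*P[n,'k'],161))
print('knob',tri(G['top'],P['top','k'],G['side'],P['side','k']))
# peg
print('peg',tri(G['top'],(325,212),G['side'],(318.6,197.3)),onz(G['top'],325,212,144))
# swivel and roof corners in zoom coords
zz=lambda u,v:(255+(u+.5)/4.2-.5,155+(v+.5)/4.2-.5)
for n,p,z in (('swivel',(466,498),131),('roofBL',(113,172),100),('roofBR',(347,40),100),('roofFR',(453,222),100)): print(n,onz(G['top'],*zz(*p),z))
```

```text
top yellow ((310.5, 241.5), 4, 2) [427.62982879 263.98818085 131.        ]
top blue ((329.5, 247.5), 16, 16) [417.59613114 229.36722842 131.        ]
top red ((300.0, 226.5), 15, 16) [454.40974399 283.72113891 131.        ]
side yellow ((291.0, 200.5), 3, 4) [425.64613319 254.13068106 131.        ]
side blue ((287.5, 209.0), 2, 1) [411.4586838  215.25583064 131.        ]
side red ((305.0, 195.0), 3, 3) [461.71946791 274.87460485 131.        ]
yellow (array([427.53060423, 264.0186351 , 126.12839526]), [np.float64(0.36503787471129634), np.float64(0.3650378747111229)])
blue (array([415.69049684, 229.30295471, 123.66244436]), [np.float64(2.2274784423802827), np.float64(2.2274784423803693)])
red (array([459.00182605, 283.14487709, 127.00953712]), [np.float64(4.284747817802214), np.float64(4.284747817802135)])
knob top (283.0, 211.0) 7.280210018157959 [478.45030217 313.72806046 161.        ]
knob side (307.2857141494751, 176.5238094329834) 4.532923221588135 [475.2101297  310.88954533 161.        ]
knob (array([477.23792518, 314.00656352, 159.75367583]), [np.float64(1.368243839874324), np.float64(1.3682438398742007)])
peg (array([483.06601128, 238.71111925, 139.19890566]), [np.float64(2.0067386959105176), np.float64(2.006738695910561)]) [480.50403633 239.22955523 144.        ]
swivel [373.0411513 163.6161794 131.       ]
roofBL [515.16713981 321.02402377 100.        ]
roofBR [578.85563756 216.10064387 100.        ]
roofFR [496.12894906 166.76034239 100.        ]
```

Run:
```python
from h import *
from scipy.spatial.transform import Rotation as Ro
G={n:pickle.load(open(f"pics/{n}0.pkl","rb")) for n in("top","side")}
s=read_state()
for n in G: 
  print(n,'cam pos',-np.array(G[n]["R"]).T@np.array(G[n]["t"]),'tcp',proj(G[n],s["tcp_pos"]),'base',proj(G[n],[0,0,0]),proj(G[n],[0,0,300]))
R=Ro.from_quat(s["tool_rot"]).as_matrix();print(R.round(3),s['time'])
# frames
bl=np.array([436,256.5]);sw=np.array([373,163.6]);k=np.array([478,313.7])
d=k-sw;print('bar dir deg',np.degrees(np.arctan2(d[1],d[0])))
fx=np.array([578.86-515.17,216.1-321.02]);print(np.linalg.norm(fx)) # BL->BR = -y box
dd=np.array([578.86-496.13,216.1-166.76]);print(np.linalg.norm(dd),np.degrees(np.arctan2(dd[1],dd[0])),np.degrees(np.arctan2(-fx[1],-fx[0])))
```

```text
top cam pos [382.40796316 266.62193053 967.17274643] tcp (np.float64(139.50999468164449), np.float64(437.4963868483152)) base (np.float64(438.25586471566476), np.float64(464.2444253646661)) (np.float64(500.95352413178273), np.float64(559.6804046750993))
side cam pos [ 314.28846002 -472.26757433  488.67535043] tcp (np.float64(155.13131962418123), np.float64(127.96522293792948)) base (np.float64(49.78572805838763), np.float64(375.6351426741054)) (np.float64(-35.76652200897138), np.float64(201.37547043491176))
[[-0.97   0.243 -0.   ]
 [ 0.243  0.97  -0.001]
 [ 0.    -0.001 -1.   ]] 0.1
bar dir deg 55.02591676224139
122.73802385569032
96.32594925563933 30.811762458660805 121.25917139217414
```

The top view shows the knob at (283,211), the red, yellow and blue rings at about (300,226), (315,237) and (329,247), and the peg at (325,212). In the side view the knob is at (307,176) and the peg tip at (319,197). The ring spacing (65.6 mm), hole-to-swivel distance (112 mm), knob-to-swivel distance (183 mm) and box size all match the given sizes. Next I plan the swing.

```bash
cat > plan.py <<'E'
import numpy as np
from scipy.optimize import fsolve
H=np.array([488,166.]);peg=np.array([482,239.5])
u=lambda a:np.array([np.cos(a),np.sin(a)])
def fk(door_dir,bar,t):
    S=H+118*u(door_dir); return S,S+(112.5*np.cos(t))*u(bar),S+(185*np.cos(t)-33*np.sin(t))*u(bar),128+185*np.sin(t)+33*np.cos(t)
def ik(k,t,g=(3.1,.9)):
    return fsolve(lambda q:fk(q[0],q[1],t)[2]-k,g)
E
python3 - <<'E'
from plan import *
from h import *
q=ik(np.array([478,314.]),0);print('start',q,fk(*q,0))
f=fsolve(lambda q:fk(q[0],q[1],0)[1]-peg,(2.8,.35));print('final level',f,fk(*f,0))
t=.32
f2=fsolve(lambda q:fk(q[0],q[1],t)[1]-peg,(2.8,.35));print('final raised',f2,fk(*f2,t))
A=fk(*q,t);B=fk(*f2,t);print('lift end',A[2:])
for s in np.linspace(0,1,9):
    k=A[2]*(1-s)+B[2]*s;qq=ik(k,t,q*(1-s)+f2*s);S,h,_,_=fk(*qq,t)
    r=peg-S;b=u(qq[1]);al=r@b/np.cos(t);lat=r@np.array([-b[1],b[0]])
    print(s.round(2),k.round(1),qq.round(3),'peg along',al.round(1),'lat',lat.round(1),'clear',(128+al*np.sin(t)-3-144).round(1))
g=pickle.load(open("pics/top0.pkl","rb"));print('other base',onz(g,428,178,10))
E
python3 -m creep '[[-38.7,-10.4,0,0,0,-6.2,65],[-77.3,-20.8,0,0,0,-12.5,65],[-116,-31.2,0,0,0,-18.8,65],[-154.7,-41.6,0,0,0,-25,65],[-193.4,-52,0,0,0,-31.2,65],[-232,-62.4,0,0,0,-37.5,65],[-270.7,-72.8,0,0,0,-43.8,65],[-309.4,-83.2,0,0,0,-50,65]]' 40
```

```text
start [3.16039195 0.94755386] (array([370.02085077, 163.78181424]), array([435.68384693, 255.13071099]), array([478., 314.]), np.float64(161.0))
final level [2.82748973 0.33552511] (array([375.77327685, 202.45768246]), array([482. , 239.5]), array([550.45722159, 263.37171575]), np.float64(161.0))
final raised [2.74811049 0.26780498] (array([379.0176098 , 211.24200068]), array([482. , 239.5]), array([538.35576248, 254.96381954]), np.float64(217.51958251070232))
lift end (array([466.45957133, 297.94521285]), np.float64(217.51958251070232))
0.0 [466.5 297.9] [3.16  0.948] peg along 133.6 lat -46.7 clear 23.0
0.12 [475.4 292.6] [3.147 0.879] peg along 135.4 lat -38.9 clear 23.6
0.25 [484.4 287.2] [3.125 0.806] peg along 136.0 lat -31.3 clear 23.8
0.38 [493.4 281.8] [3.092 0.729] peg along 135.4 lat -24.0 clear 23.6
0.5 [502.4 276.5] [3.049 0.646] peg along 133.5 lat -17.2 clear 23.0
0.62 [511.4 271.1] [2.993 0.559] peg along 130.2 lat -11.2 clear 21.9
0.75 [520.4 265.7] [2.924 0.466] peg along 125.5 lat -6.2 clear 20.5
0.88 [529.4 260.3] [2.842 0.369] peg along 119.6 lat -2.4 clear 18.6
1.0 [538.4 255. ] [2.748 0.268] peg along 112.5 lat -0.0 clear 16.4
other base [574.27912953  18.03959445  10.        ]
time: 0.77
tcp_pos: [402.5, 355.1, 247.7]
tool_rot: [-0.31, 0.951, -0.0, -0.001]
contact_force: [1.3, 0.5, -0.0]
opening: 55.2
```

```bash
cat > d.py <<'E'
import sys
from h import *
from scipy.spatial.transform import Rotation as Ro
s=read_state();R=Ro.from_quat(s["tool_rot"])
print('t',round(s["time"],2),'tcp',s["tcp_pos"].round(1),'yawx',np.degrees(np.arctan2(*R.as_matrix()[[1,0],0])).round(1),'F',s["contact_force"].round(1),'open',round(s["opening"],1))
for a in sys.argv[1:]:
    w=np.array([float(v) for v in a.split(',')]);print(a,'->',R.inv().apply(w-s["tcp_pos"]).round(1))
E
python3 d.py 477.7,313.9,247.7 477.7,313.9,159
```

```text
t 0.77 tcp [402.5 355.1 247.7] yawx -143.9 F [ 1.3  0.5 -0. ] open 55.2
477.7,313.9,247.7 -> [-36.5 -77.6  -0. ]
477.7,313.9,159 -> [-36.6 -77.6  88.7]
```

```bash
python3 -m creep '[[-12,-26,5,0,0,0,65],[-24,-52,12,0,0,0,65],[-36.5,-77.6,20,0,0,0,65],[-36.5,-77.6,35,0,0,0,65],[-36.5,-77.6,45,0,0,0,65],[-36.5,-77.6,45,0,0,0,65],[-36.5,-77.6,45,0,0,0,65],[-36.5,-77.6,45,0,0,0,65]]'
python3 d.py 477.7,313.9,159
python3 - <<'E'
from h import *
for n in("side","top"):
    g=get_image(n);pickle.dump(g,open(f"pics/{n}1.pkl","wb"));t=g["frame"]
    c=t[140:280,240:380] if n=="top" else t[100:240,220:360]
    cv2.imwrite(f"pics/{n}1.png",cv2.resize(c,None,fx=2.8,fy=2.8,interpolation=cv2.INTER_CUBIC))
a=cv2.imread("pics/side1.png");b=cv2.imread("pics/top1.png");cv2.imwrite("pics/both1.png",cv2.hconcat([a,b]))
E
```

```text
time: 1.43
tcp_pos: [477.2, 314.5, 203.3]
tool_rot: [-0.311, 0.951, -0.0, -0.0]
contact_force: [0.6, -0.4, 0.7]
opening: 55.6
t 1.43 tcp [477.2 314.5 203.3] yawx -143.8 F [ 0.6 -0.4  0.7] open 55.6
477.7,313.9,159 -> [-0.1 -0.8 44.3]
```

View pics/both1.png

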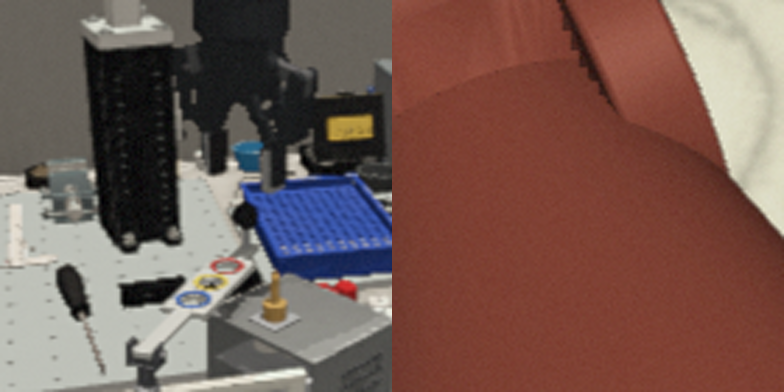

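The top view is now blocked by the arm. In the side view the fingertips, at about (213,165) and (272,185) in the crop, straddle the knob at (245,213). I go down and close.

```bash
python3 -m creep '[[0,-0.8,14,0,0,0,65],[0,-0.8,28,0,0,0,65],[0,-0.8,38,0,0,0,65],[0,-0.8,44,0,0,0,65],[0,-0.8,44,0,0,0,65],[0,-0.8,44.5,0,0,0,10],[0,-0.8,44.5,0,0,0,10],[0,-0.8,44.5,0,0,0,10]]' 40
python3 -m creep '[[0,0,0,0,0,0,10],[0,0,0,0,0,0,10],[0,0,0,0,0,0,10],[0,0,0,0,0,0,10],[0,0,0,0,0,0,10],[0,0,0,0,0,0,10],[0,0,0,0,0,0,10],[0,0,0,0,0,0,10]]' 40
python3 d.py
```

```text
time: 2.2
tcp_pos: [478.4, 314.2, 159.8]
tool_rot: [-0.311, 0.951, -0.0, 0.001]
contact_force: [1.0, 0.3, 0.9]
opening: 21.5
time: 2.87
tcp_pos: [478.5, 314.2, 159.8]
tool_rot: [-0.311, 0.951, -0.0, 0.001]
contact_force: [-0.5, 1.4, 0.9]
opening: 21.9
t 2.87 tcp [478.5 314.2 159.8] yawx -143.8 F [-0.5  1.4  0.9] open 21.9
```

```bash
python3 -m creep '[[1.5,-0.5,-7,0,0,0,10],[3,-1,-14.7,0,0,0,10],[5,-1.7,-22,0,0,0,10],[7.2,-2.4,-29,0,0,0,10],[9.8,-3.2,-36,0,0,0,10],[12.5,-4.1,-43,0,0,0,10],[15.5,-5,-50,0,0,0,10],[18.8,-6.1,-56.5,0,0,0,10]]' 40
python3 d.py
python3 - <<'E'
from h import *
for n in("side","top"):
    g=get_image(n);pickle.dump(g,open(f"pics/{n}2.pkl","wb"));t=g["frame"]
    c=t[140:280,240:380] if n=="top" else t[120:260,230:370]
    cv2.imwrite(f"pics/{n}2.png",cv2.resize(c,None,fx=2.8,fy=2.8,interpolation=cv2.INTER_CUBIC))
a=cv2.imread("pics/side2.png");b=cv2.imread("pics/top2.png");cv2.imwrite("pics/both2.png",cv2.hconcat([a,b]))
E
```

```text
time: 3.53
tcp_pos: [466.6, 297.9, 217.1]
tool_rot: [-0.311, 0.951, -0.0, 0.001]
contact_force: [-0.0, 0.7, -1.5]
opening: 21.6
t 3.53 tcp [466.6 297.9 217.1] yawx -143.8 F [-0.   0.7 -1.5] open 21.6
```

View pics/both2.png

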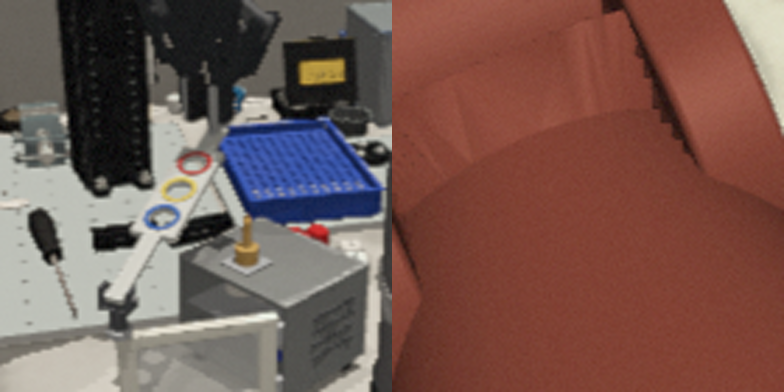

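The side view shows the bar lifted clear, with the yellow ring at (178,190) in the crop and the peg tip at (246,216). Now I swing it.

```bash
python3 -m creep '[[-3.1,-7.2,0,0,0,0,10],[-6.1,-14.4,0,0,0,0,10],[-9.2,-21.7,0,0,0,0,10],[-12.3,-28.9,0,0,0,0,10],[-15.3,-36.1,0,0,0,0,10],[-18.4,-43.3,0,0,0,0,10],[-21.4,-50.6,0,0,0,0,10],[-24.5,-57.8,0,0,0,0,10]]' 40
python3 d.py 538.4,255,217.1
python3 -m creep '[[-1.7,-4,0,0,0,0,10],[-3.3,-8,0,0,0,0,10],[-5,-12,0,0,0,0,10],[-6.6,-16,0,0,0,0,10],[-8.2,-19,0,0,0,0,10],[-8.2,-19.3,0,0,0,0,10],[-8.2,-19.3,0,0,0,0,10],[-8.2,-19.3,0,0,0,0,10]]' 40
python3 d.py 538.4,255,217.1
python3 - <<'E'
from h import *
for n in("side","top"):
    g=get_image(n);pickle.dump(g,open(f"pics/{n}3.pkl","wb"));t=g["frame"]
    c=t[140:280,240:380] if n=="top" else t[150:240,265:355]
    cv2.imwrite(f"pics/{n}3.png",cv2.resize(c,(400,400),interpolation=cv2.INTER_CUBIC))
a=cv2.imread("pics/side3.png");b=cv2.imread("pics/top3.png");cv2.imwrite("pics/both3.png",cv2.hconcat([a,b]))
E
```

```text
time: 4.3
tcp_pos: [521.5, 265.2, 217.5]
tool_rot: [-0.31, 0.951, -0.0, 0.001]
contact_force: [-3.4, 0.5, -2.5]
opening: 21.5
t 4.3 tcp [521.5 265.2 217.5] yawx -143.8 F [-3.4  0.5 -2.5] open 21.5
538.4,255,217.1 -> [ -7.6 -18.3   0.4]
time: 4.97
tcp_pos: [540.0, 254.7, 217.9]
tool_rot: [-0.311, 0.951, -0.0, 0.002]
contact_force: [-0.5, 0.1, -0.7]
opening: 21.3
t 4.97 tcp [540.  254.7 217.9] yawx -143.8 F [-0.5  0.1 -0.7] open 21.3
538.4,255,217.1 -> [1.1 1.2 0.8]
```

View pics/both3.png

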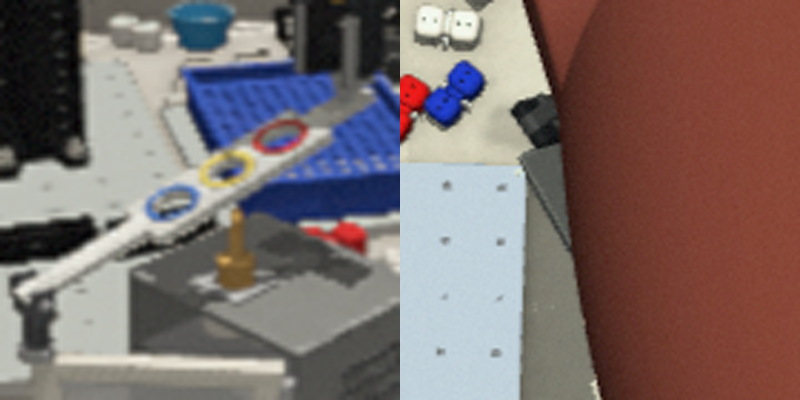

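In the side view the yellow ring, at (228,169) in the crop, is above and slightly left of the peg tip at (238,212). I compare the two by rays from the same camera.

Run:
```python
from h import *
from plan import *
g=pickle.load(open("pics/side3.pkl","rb"));g0=pickle.load(open("pics/side0.pkl","rb"))
h=cv2.cvtColor(g["frame"],cv2.COLOR_BGR2HSV);m=cv2.inRange(h,(20,60,90),(34,255,255));z=np.zeros_like(m);z[178:195,306:328]=m[178:195,306:328]
p=np.argwhere(z)[:,::-1];print(len(p),p.min(0),p.max(0)); e=cv2.fitEllipse(p.astype(np.float32));print(e)
c=(p.min(0)+p.max(0))/2
for t in(.31,.325,.34):
    zz=128+112.5*np.sin(t)+3; print('ring',t,onz(g,*e[0],zz),onz(g,*c,zz))
for pp in((318.3,197.3),(318.6,198)): print('peg',onz(g,*pp,144))
k=np.array([539.8,254.7]); 
for t in(.31,.325): q=ik(k,t,(2.75,.27));print(q,fk(*q,t)[1:])
```

```text
48 [310 184] [321 191]
((315.5104675292969, 187.60064697265625), (6.5296711921691895, 11.315447807312012), 73.61934661865234)
ring 0.31 [477.29818635 234.64684178 165.3190966 ] [477.39768369 235.17322703 165.3190966 ]
ring 0.325 [476.49001361 231.14208799 166.92223841] [476.58901767 231.66586351 166.92223841]
ring 0.34 [475.68591534 227.65500366 168.51729787] [475.78442859 228.17618262 168.51729787]
peg [482.16360616 229.24632777 144.        ]
peg [481.9722155  225.66133825 144.        ]
[2.74205746 0.26058734] (array([482.8138929 , 239.50462324]), array([539.8, 254.7]), np.float64(215.8628555482656))
[2.72368117 0.25026696] (array([483.4446424 , 240.29408807]), array([539.8, 254.7]), np.float64(218.3445993552341))
```

Run:
```python
from h import *
g=pickle.load(open("pics/side3.pkl","rb"))
h=cv2.cvtColor(g["frame"],cv2.COLOR_BGR2HSV)
def fit(lo,hi,b):
    m=cv2.inRange(h,lo,hi);z=np.zeros_like(m);x0,y0,x1,y1=b;z[y0:y1,x0:x1]=m[y0:y1,x0:x1];p=np.argwhere(z)[:,::-1];e=cv2.fitEllipse(p.astype(np.float32));return np.array(e[0]),e[1],len(p)
Y=fit((20,60,90),(34,255,255),(306,178,328,195))
B=fit((100,130,90),(120,255,255),(296,190,312,201))
Rr=fit((0,90,80),(9,255,255),(320,174,337,187)); 
if Rr[2]<10: pass
print(Y,B,Rr)
# manual zoom centres
for n,(u,v) in dict(B=(172,204),Y=(228,169),R=(281,136)).items(): print(n,265+u*.225,150+v*.225)
for t in(.28,.31,.33):
    P={n:onz(g,*c[0],131+r*np.sin(t)) for n,c,r in(('B',B,80),('Y',Y,112.5),('R',Rr,145))}
    d=P['R']-P['B'];print(t,{k:v.round(1) for k,v in P.items()},np.hypot(*d[:2]),65*np.cos(t),np.degrees(np.arctan2(d[1],d[0])))
```

```text
Traceback (most recent call last):
cv2.error: OpenCV(4.12.0) /io/opencv/modules/imgproc/src/shapedescr.cpp:361: error: (-201:Incorrect size of input array) There should be at least 5 points to fit the ellipse in function 'fitEllipseNoDirect'
```

Run:
```python
from h import *
g=pickle.load(open("pics/side3.pkl","rb"))
zc=lambda u,v:(265+(u+.5)*.225-.5,150+(v+.5)*.225-.5)
C=dict(B=(zc(172,203),80),Y=(zc(228,169),112.5),R=(zc(280,137),145))
for t in(.28,.31,.33,.36):
    P={n:onz(g,*c,131+r*np.sin(t)) for n,(c,r) in C.items()}
    d=P['R']-P['B'];print(t,{k:v.round(1) for k,v in P.items()},np.hypot(*d[:2]).round(1),(65*np.cos(t)).round(1),np.degrees(np.arctan2(d[1],d[0])).round(1))
print('peg',onz(g,*zc(237,210),144))
```

```text
0.28 {'B': array([448.8, 228.1, 153.1]), 'Y': array([479.7, 241.3, 162.1]), 'R': array([509.4, 253.7, 171.1])} 65.7 62.5 22.9
0.31 {'B': array([447.9, 223.3, 155.4]), 'Y': array([478.1, 234.2, 165.3]), 'R': array([506.8, 244.2, 175.2])} 62.5 61.9 19.4
0.33 {'B': array([447.3, 220.2, 156.9]), 'Y': array([477. , 229.6, 167.5]), 'R': array([505.1, 237.9, 178. ])} 60.5 61.5 17.0
0.36 {'B': array([446.4, 215.5, 159.2]), 'Y': array([475.4, 222.6, 170.6]), 'R': array([502.6, 228.5, 182.1])} 57.8 60.8 13.1
peg [481.9122518  231.59261049 144.        ]
```

```bash
python3 - <<'E'
from plan import *
for t in(.32,.26,.2,.15,.1,.05,0):
    q=fsolve(lambda q:fk(q[0],q[1],t)[1]-peg,(2.8,.35));f=fk(*q,t);print(t,f[2].round(1),f[3].round(1),np.degrees(q[1]).round(1))
E
python3 d.py 541.5,255,217 545,257.5,206.5 548,260,196.5
```

```text
0.32 [538.4 255. ] 217.5 15.3
0.26 [541.  257.2] 207.5 16.7
0.2 [543.4 259.1] 197.1 17.7
0.15 [545.4 260.5] 188.3 18.4
0.1 [547.2 261.7] 179.3 18.8
0.05 [548.9 262.7] 170.2 19.1
0 [550.5 263.4] 161.0 19.2
t 5.07 tcp [539.8 254.7 217.9] yawx -143.8 F [-0.9 -0.1 -1. ] open 21.7
541.5,255,217 -> [-1.5 -0.8  0.9]
545,257.5,206.5 -> [-5.8 -0.8 11.4]
548,260,196.5 -> [-9.7 -0.6 21.4]
```

```bash
python3 -m creep '[[-2,-0.8,3,0,0,0,10],[-4,-1,7,0,0,0,10],[-5.5,-1,12,0,0,0,10],[-7,-1.2,17,0,0,0,10],[-7.8,-1.6,21,0,0,0,10],[-7.8,-1.6,21.4,0,0,0,10],[-7.8,-1.6,21.4,0,0,0,10],[-7.8,-1.6,21.4,0,0,0,10]]' 40
python3 d.py
python3 - <<'E'
from h import *
g=get_image("side");pickle.dump(g,open(f"pics/side4.pkl","wb"))
cv2.imwrite("pics/side4.png",cv2.resize(g["frame"][160:230,275:365],(720,560),interpolation=cv2.INTER_CUBIC))
E
```

```text
time: 5.73
tcp_pos: [547.1, 257.9, 196.6]
tool_rot: [-0.311, 0.951, -0.0, 0.002]
contact_force: [0.7, -1.4, 1.0]
opening: 21.5
t 5.73 tcp [547.1 257.9 196.6] yawx -143.8 F [ 0.7 -1.4  1. ] open 21.5
```

View pics/side4.png

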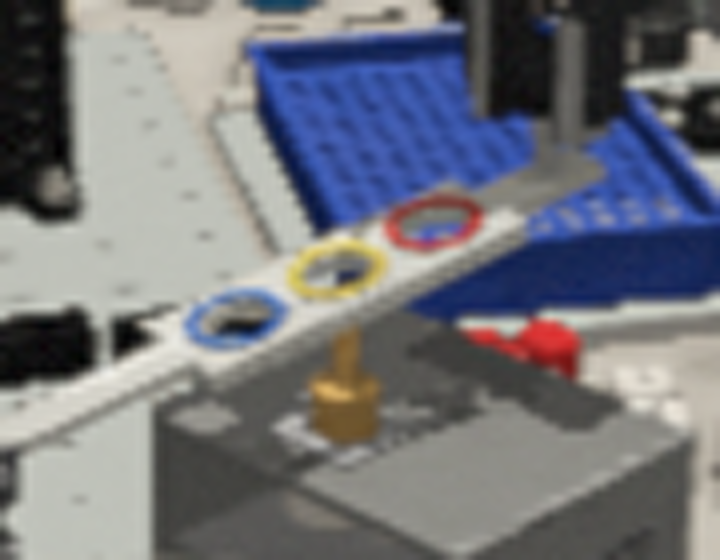

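The side view shows the yellow ring centred at about (338,269) in the crop. The peg axis is at column 347 and its tip is hidden just behind the bar. I compare the two by rays.

```bash
python3 - <<'E'
from h import *
g=pickle.load(open("pics/side4.pkl","rb"))
zc=lambda u,v:(275+(u+.5)/8-.5,160+(v+.5)/8-.5)
C=dict(B=(zc(236,320),80),Y=(zc(338,269),112.5),R=(zc(434,223),145))
for t in(.17,.2,.23):
    P={n:onz(g,*c,131+r*np.sin(t)) for n,(c,r) in C.items()}
    d=P['R']-P['B'];print(t,{k:v.round(1) for k,v in P.items()},np.hypot(*d[:2]).round(1),(65*np.cos(t)).round(1),np.degrees(np.arctan2(d[1],d[0])).round(1))
print('peg',onz(g,318.4,197.3,144))
E
python3 d.py
```

```text
0.17 {'B': array([449.5, 224.5, 144.5]), 'Y': array([480.9, 238.1, 150. ]), 'R': array([511.3, 249.8, 155.5])} 66.8 64.1 22.3
0.2 {'B': array([448.6, 219.7, 146.9]), 'Y': array([479.3, 231.1, 153.4]), 'R': array([508.8, 240.6, 159.8])} 63.7 63.7 19.1
0.23 {'B': array([447.7, 215. , 149.2]), 'Y': array([477.7, 224.2, 156.6]), 'R': array([506.2, 231.3, 164.1])} 60.8 63.3 15.6
peg [482.37550565 229.19432702 144.        ]
t 5.78 tcp [547.  258.  196.6] yawx -143.8 F [ 0.  -0.4  1. ] open 21.4
```

```bash
python3 d.py 549,257.5,194 552.5,259.5,178.7
```

```text
t 5.78 tcp [547.  258.  196.6] yawx -143.8 F [ 0.  -0.4  1. ] open 21.4
549,257.5,194 -> [-1.3 -1.5  2.6]
552.5,259.5,178.7 -> [-5.2 -2.  18. ]
```

```bash
python3 -m creep '[[-1.3,-1.5,1,0,0,0,10],[-2,-1.7,4,0,0,0,10],[-3,-1.8,7,0,0,0,10],[-4,-2,11,0,0,0,10],[-4.8,-2,15,0,0,0,10],[-5.2,-2,18,0,0,0,10],[-5.2,-2,18,0,0,0,10],[-5.2,-2,18,0,0,0,10]]' 40
python3 d.py
python3 - <<'E'
from h import *
g=get_image("side");pickle.dump(g,open(f"pics/side5.pkl","wb"))
cv2.imwrite("pics/side5.png",cv2.resize(g["frame"][160:230,275:365],(720,560),interpolation=cv2.INTER_CUBIC))
E
```

```text
time: 6.45
tcp_pos: [552.3, 259.3, 178.4]
tool_rot: [-0.311, 0.951, -0.0, 0.001]
contact_force: [0.5, -0.1, 0.6]
opening: 21.7
t 6.45 tcp [552.3 259.3 178.4] yawx -143.8 F [ 0.5 -0.1  0.6] open 21.7
```

View pics/side5.png

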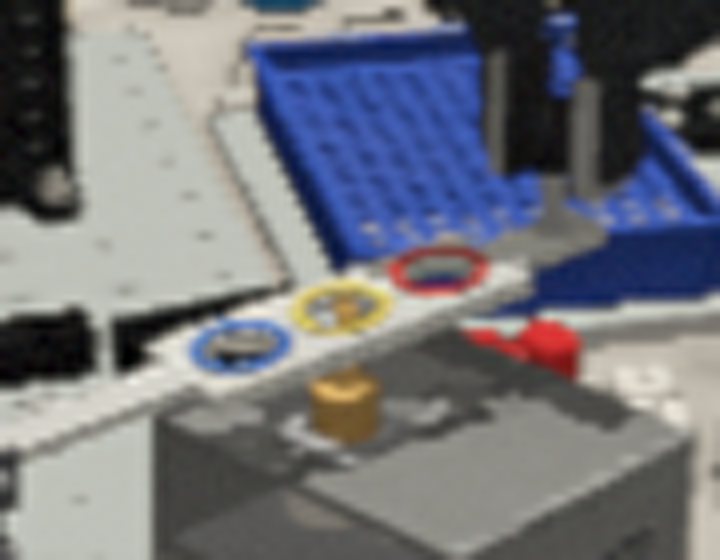

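The peg tip shows inside the yellow ring at (348,305), close to the ring centre at (342,308), and the force is near zero. I lower it the rest of the way.

```bash
python3 -m creep '[[-0.8,-0.1,3.5,0,0,0,10],[-1.5,-0.2,7,0,0,0,10],[-2.2,-0.3,10.5,0,0,0,10],[-2.9,-0.4,14,0,0,0,10],[-3.5,-0.5,17,0,0,0,10],[-3.7,-0.6,18.5,0,0,0,10],[-3.7,-0.6,18.5,0,0,0,10],[-3.7,-0.6,18.5,0,0,0,10]]' 40
python3 d.py
python3 - <<'E'
from h import *
g=get_image("side");pickle.dump(g,open(f"pics/side6.pkl","wb"))
cv2.imwrite("pics/side6.png",cv2.resize(g["frame"][160:230,275:365],(720,560),interpolation=cv2.INTER_CUBIC))
E
```

```text
time: 7.17
tcp_pos: [555.6, 260.9, 160.1]
tool_rot: [-0.311, 0.951, -0.0, 0.001]
contact_force: [-0.0, -1.0, 2.0]
opening: 21.9
t 7.17 tcp [555.6 260.9 160.1] yawx -143.8 F [-0. -1.  2.] open 21.9
```

View pics/side6.png

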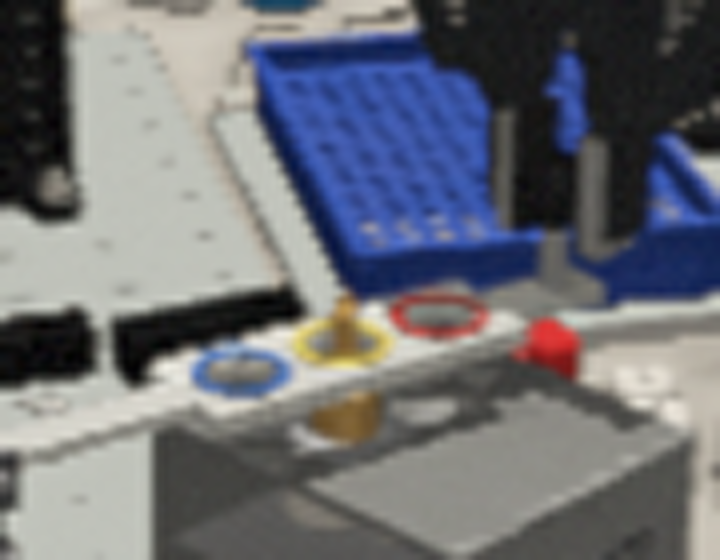

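The peg stands up through the yellow ring, with the ring centred at (343,342) and the tip at (347,300). The knob is back at its level height and the contact force is 2 N. I release and lift.

```bash
python3 -m creep '[[0,0,0,0,0,0,40],[0,0,0,0,0,0,60],[0,0,0,0,0,0,65],[0,0,0,0,0,0,65],[0,0,0,0,0,0,65],[0,0,0,0,0,0,65],[0,0,0,0,0,0,65],[0,0,0,0,0,0,65]]'
python3 -m creep '[[0,0,-10,0,0,0,65],[0,0,-22,0,0,0,65],[0,0,-36,0,0,0,65],[0,0,-50,0,0,0,65],[0,0,-64,0,0,0,65],[0,0,-78,0,0,0,65],[0,0,-90,0,0,0,65],[0,0,-90,0,0,0,65]]'
python3 d.py 380,410,250
```

```text
time: 7.88
tcp_pos: [555.6, 260.9, 160.1]
tool_rot: [-0.311, 0.951, -0.0, 0.001]
contact_force: [0.3, -0.3, -0.2]
opening: 55.3
time: 8.55
tcp_pos: [556.5, 261.3, 253.5]
tool_rot: [-0.311, 0.951, -0.0, 0.004]
contact_force: [0.4, 0.6, 0.7]
opening: 55.5
t 8.55 tcp [556.5 261.3 253.5] yawx -143.8 F [0.4 0.6 0.7] open 55.5
380,410,250 -> [ 54.7 224.2   2.4]
```

```bash
python3 -m creep '[[7,28,0,0,0,0,65],[14,56,0,0,0,0,65],[21,84,0,0,0,0,65],[27,112,0,0,0,0,65],[34,140,0,0,0,0,65],[41,168,0,0,0,0,65],[48,196,0,0,0,0,65],[54.7,224,0,0,0,0,65]]'
python3 d.py 200,480,250
```

```text
time: 9.22
tcp_pos: [378.8, 410.4, 252.2]
tool_rot: [-0.311, 0.951, -0.0, 0.003]
contact_force: [-0.1, 0.4, -0.6]
opening: 55.5
t 9.22 tcp [378.8 410.4 252.2] yawx -143.8 F [-0.1  0.4 -0.6] open 55.5
200,480,250 -> [103.2 161.7   1.1]
```

```bash
python3 -m creep '[[13,20,0,0,0,0,65],[26,40,0,0,0,0,65],[39,60,0,0,0,0,65],[52,80,0,0,0,0,65],[65,101,0,0,0,0,65],[78,121,0,0,0,0,65],[91,141,0,0,0,0,65],[103,161,0,0,0,0,65]]'
python3 -m creep '[[0,0,0,0,0,0,65],[0,0,0,0,0,0,65],[0,0,0,0,0,0,65],[0,0,0,0,0,0,65],[0,0,0,0,0,0,65],[0,0,0,0,0,0,65],[0,0,0,0,0,0,65],[0,0,0,0,0,0,65]]'
python3 - <<'E'
from h import *
for n in("side","top"):
    g=get_image(n);pickle.dump(g,open(f"pics/{n}7.pkl","wb"));t=g["frame"]
    c=t[170:270,270:370] if n=="top" else t[165:265,250:350]
    cv2.imwrite(f"pics/{n}7.png",cv2.resize(c,(400,400),interpolation=cv2.INTER_CUBIC))
cv2.imwrite("pics/both7.png",cv2.hconcat([cv2.imread("pics/side7.png"),cv2.imread("pics/top7.png")]))
E
```

```text
time: 9.88
tcp_pos: [199.2, 479.5, 250.9]
tool_rot: [-0.311, 0.951, -0.001, 0.003]
contact_force: [0.0, 0.5, -0.6]
opening: 55.6
time: 10.55
tcp_pos: [199.6, 479.4, 250.9]
tool_rot: [-0.31, 0.951, -0.001, 0.003]
contact_force: [-0.2, -0.3, -0.0]
opening: 55.5
```

View pics/both7.png

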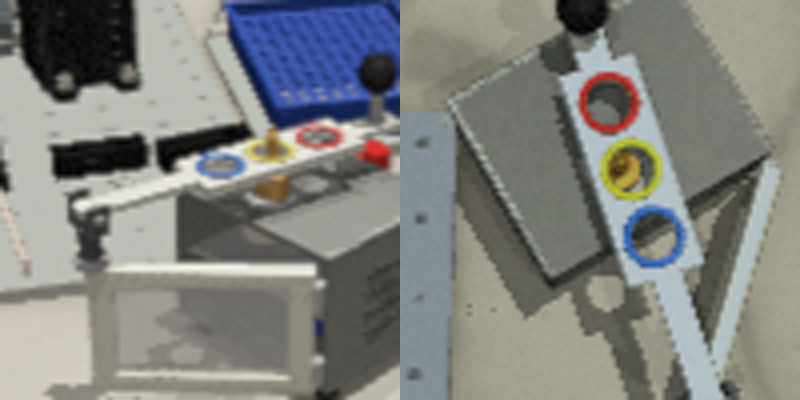

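Both views show the peg inside the yellow ring. In the top view the tip is at about (626,163) against a ring centre of (631,169), only a few mm off. The bar is level on its stop and the gripper is far away. I hand in.

Run:
```python
from h import *
g=pickle.load(open("pics/top7.pkl","rb"));z=lambda u,v:(270+(u+.5)/4-.5,170+(v+.5)/4-.5)
a=onz(g,*z(231,169),131);b=onz(g,*z(224,163),144);print(a,b,np.hypot(*(a-b)[:2]))
print(hand_in())
```

```text
[482.38875704 234.46221826 131.        ] [483.47465668 238.16360203 144.        ] 3.857385101242492
the job is handed in; nothing more can be done
None
```

I lifted the stay by its knob, swung it over the peg, and lowered it until the peg stood in the yellow-ringed hole with the bar level. Then I let go, backed away and handed in at about 10.7 s.

- **Final check:** the last top and side pictures show the peg through the yellow ring. The hole centre is about 4 mm from the peg sideways (limit 10 mm), and the bar looks level.
- **Contact:** force readings stayed under about 5 N at the end of every move, and the gripper was well away from everything at hand-in.
- **Disagreement:** the side camera read about 4 to 5 mm low in height compared with the given sizes. It also put the raised hole 3 to 5 mm off from where my geometry model had it. I corrected part of this before lowering, and the bar went down freely.

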